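# Shut the port hasp and find the socket for its nut

## Robot

A 6-joint arm with a two-finger parallel gripper is mounted at the origin on a cart in front of the work surface, level with it; the furniture and walls round the work are solid. World frame = base frame: x ahead of the robot, y to its left, z up, the work surface at z = 0. Lengths are in m, angles in rad, forces in N, time in s.
With the tool pointing down it reaches from about 0.4 to 0.925 m from the base axis. Payload 3.4 kg.
Tool frame: the origin (TCP) lies midway between the tips of the shut fingers; the grasp point (between the pads) lies 19 mm behind it (ctrl.grip_point_offset is the distance from the TCP to the grasp point, in m); z points along the fingers, y is the direction in which the jaws open and shut (so a half turn about z gives the same grasp; the last joint's range is limited). The gripper opens to 85 mm and grips with 20 to 120 N. Pads are 22 mm wide; open, the fingers measure 114 mm over their backs; the gripper's body (76 mm by 85 mm) begins 54 mm behind the grasp point. The pads swing forward as they close: fully open they stand 13 mm farther back than shut.
Start: joints at [-1.292, 0.307, 1.506, -0, 1.328, -0.073], TCP at [0.198, -0.54, 0.197] pointing down, gripper open.
Joint ranges: [-3.12, 3.12], [-1.05, 2.28], [0.14, 2.33], [-1.42, 4.57], [0.1, 2.73], [-2.68, 2.68]. Speed limits (rad/s): [2.57, 2.57, 3.14, 3.14, 3.14, 3.14].

## Interface

Orientations are given as a unit quaternion [x, y, z, w].
In Python, from plant import ctrl gives the robot as it stands. The module is installed in compiled form; this text tells all that it offers.
- The arm moves only by the tool play_rows, never from a script. Its argument "deltas" is a list that holds one entry, the list of rows, each a list of 6 numbers: the shift along the tool's x, y, z in mm, then the turn, a rotation vector about the tool's x, y, z in degrees. A call has 1 to 5 rows; each row is the pose to reach, as a shift and turn from the pose measured when the call began, along the tool's axes at that moment; what a row does not reach only later rows make up. A row lasts 1/8 s, in which the tool goes at most 62.5 mm and 10.7 degrees, less where a joint would pass 70% of its speed; a pose out of reach is approached as far as the arm can. A call with a gripper value outside its range is refused whole. "grip" is the opening, from 0 (shut) to 1 (fully open), set as the call begins (left out, the last holds). The fingers move at their own pace and stop on an object; "grip_force" is the grip in N (left out, the last holds). Time passes only in rows, so rows that repeat a pose let the fingers close. It gives the time, the measured TCP pose, the force and the opening at its end, in the units of the state.
- ctrl.get_obs(): the state, without advancing time (a new reading comes with each control period).
- ctrl.grab_frame(name): name is "scene" or "side" or "wrist"; returns a dict with "frame" (480x640x3 uint8, red, green, blue), "camera_matrix" (3x3 intrinsics, pixels), "T" (4x4, takes a point from camera to world coordinates). Camera axes: x right, y down, z forward; pixel columns grow to the right and rows downward; lengths in m; the calibration is good to about 2 mm. A picture is of the moment at which its call begins. There is no depth.
- ctrl.job_done(): hands the job in, once; it reports no verdict.
Trained networks look in a picture, given as the dict that the camera call returned (one of the last four; its "shot" number tells which), for a name from the list of things; names that differ only in an ending like _2 or _b are one class to them, and where a whole thing is asked for, a point or a joint stands for the part that bears it (a point fixed in the world has none). Each returns a list of dicts, best first, with "score" (0 to 1); they miss things now and then, are a little off and sometimes report something else, mostly with a low value. They report only what shows in the picture. A call takes as long as a camera call. They do not tell look-alikes from the thing itself.
- ctrl.cut_out(query, picture): "mask" (480x640 bool, what is visible of it).
- ctrl.mark_of(query, picture): "xyz" ([x, y, z] in m, in the coordinates of the camera as it stood for that picture, good to about 4 mm: a listed point, or the origin of a listed thing).
The state is a dict: "clock": time; "joints": joint angles; "joint_vel": joint speeds; "joint_efforts": joint torques, N m; "eef_pos": TCP position; "orientation": TCP orientation; "contact_force": force on the tool from outside, world axes, zero at the start; "moment": the same for the moment, N m; "opening": opening from 0.0 (shut) to 1.0 (fully open).
Only numpy, scipy, OpenCV 4.12 (cv2) and the standard library are available. Lean on these libraries where they do the work, as an engineer would, in place of code of your own. Each camera call takes 0.05 s, during which the arm holds its last target. There are 200 camera calls.

## Task

Close the hasp of the port plate over the port cover until it rests in its catch. Then find which of the three sockets fits the nut at the catch end of the plate (the smallest that goes over it; try them if need be), and seat it fully down on that nut, upright; leave the other two sockets standing on the worktop, and the other things where they are. Finish while still gripping the seated socket, ready to tighten: do not let go.

Things in the scene. Friction and masses are not known exactly. Their poses are not given: they have to be found in the camera images.
- port_plate: fixed aluminium plate 90x330x12 mm (x, y, z); round port cover in the middle, 62 mm across, 24.5 mm above the worktop; hasp hinge near its +y end, dark forked catch near -y, a hex nut at either end. Origin: centre of underside; y points from catch to hinge. The catch's ears, 24 mm apart, stand at y = -50 mm, up to 36 mm above the worktop.
- hasp (a joint): swing of the hasp, a steel strap 18 mm wide, 5 mm thick, 125 mm long from its hinge axis: 0 = shut, level in the catch; grows as it swings up and back toward the hinge end (1.57 = straight up). Stays where it is left (friction 0.06 N m), so push or lead it all the way down.
- hasp_hinge (a point): the hasp's hinge axis (28 mm above the worktop, at y = +60 mm of the plate), which runs along the plate's x; axes as the plate's.
- hasp_tip (a point): middle of the hasp's free end, 125 mm from the hinge axis; y points from the tip to the hinge, z is the strap's outer face normal (up when shut). The end carries a small lip, turned up 3.5 mm.
- catch_end (a point): point on the plate's top (12 mm above the worktop), where the axis of the nut at the catch end stands, 135 mm from the plate's middle; z up, axes as the plate's.
- nut_a: one of two fixed hex nuts (does not turn), 16 and 20 mm across flats; they trade places, so see or try which one is at the catch end. Washer 36 mm across, 2 mm thick; hexagon to 10 mm above the plate, then tapering to 6 mm less at 16 mm, stud 9 mm thick to 19 mm. Origin: underside of washer, on the axis; z up; x normal to a flat, others every 60 degrees.
- nut_b: one of two fixed hex nuts (does not turn), 16 and 20 mm across flats; they trade places, so see or try which one is at the catch end. Washer 36 mm across, 2 mm thick; hexagon to 10 mm above the plate, then tapering to 6 mm less at 16 mm, stud 9 mm thick to 19 mm. Origin: underside of washer, on the axis; z up; x normal to a flat, others every 60 degrees.
- socket_small: the smallest of three loose plain steel sockets, 46 mm tall, about 90 g, open end down. Outside hexagonal, 23 mm across flats, up to 41 mm height, then a low round collar. Hexagonal bore from below, 21 mm deep, 14.4 mm across flats (for a 12 mm nut), flats parallel to the outer ones. Origin: centre of the lower rim; z up the axis; x normal to a flat.
- socket_middle: the middle one of three loose plain steel sockets, 46 mm tall, about 90 g, open end down. Outside hexagonal, 28 mm across flats, up to 41 mm height, then a low round collar. Hexagonal bore from below, 21 mm deep, 18.4 mm across flats (for a 16 mm nut), flats parallel to the outer ones. Origin: centre of the lower rim; z up the axis; x normal to a flat.
- socket_large: the largest of three loose plain steel sockets, 46 mm tall, about 90 g, open end down. Outside hexagonal, 33 mm across flats, up to 41 mm height, then a low round collar. Hexagonal bore from below, 21 mm deep, 22.4 mm across flats (for a 20 mm nut; loose on a 16 mm one), flats parallel to the outer ones. Origin: centre of the lower rim; z up the axis; x normal to a flat.
- screwdriver: bystander: screwdriver with a yellow handle, lying, 157 mm long, 29 mm thick; origin under its middle
- stopper: bystander: brown rubber stopper, 33 mm across, 28 mm tall; origin under its centre
- vial: bystander: small glass vial with a black cap, 24 mm across, 60 mm tall; origin under its centre
Not all that is in view belongs to the job. Leave any orange or yellow look-alike of the socket_middle alone. What is shaped like the socket_large but pink is not meant.

How it is judged:
On the way, in this order (a step that is already met when the one before it is completed fails the run):
1. the hasp lies in its catch (value of joint hasp below 0.07 rad), for 0.2 s.
2. the fitting socket is seated on the nut at the catch end (((horizontal distance between nut_a and catch_end below 0.03 m and z of socket_middle in the frame of nut_a below 0.0045 m and horizontal distance between socket_middle and nut_a below 0.004 m and angle between socket_middle's own z axis and vertical below 0.1 rad) or (horizontal distance between nut_b and catch_end below 0.03 m and z of socket_large in the frame of nut_b below 0.0045 m and horizontal distance between socket_large and nut_b below 0.004 m and angle between socket_large's own z axis and vertical below 0.1 rad))), for 0.2 s.
At the end, for the whole second after the job is handed in: Hasp under 0.07 rad. On the catch-end nut the fitting socket (16 mm nut: middle, 20 mm: largest): origin under 4.5 mm above the nut's (2 when down), within 4 mm of its axis, tilt under 0.1 rad, still, gripped over 2 N. Other sockets upright on the worktop (within 6 mm), untouched (value of joint hasp below 0.07 rad and ((horizontal distance between nut_a and catch_end below 0.03 m and z of socket_middle in the frame of nut_a below 0.0045 m and horizontal distance between socket_middle and nut_a below 0.004 m and angle between each of socket_middle, socket_small, socket_large's own z axis and vertical below 0.1 rad and contact force between the fingers and socket_middle above 2 N and linear speed of socket_middle below 0.02 m/s and height (world z) of socket_small between -0.006 and 0.006 m and contact force between the fingers and socket_small below 0.5 N and height (world z) of socket_large between -0.006 and 0.006 m and contact force between the fingers and socket_large below 0.5 N) or (horizontal distance between nut_b and catch_end below 0.03 m and z of socket_large in the frame of nut_b below 0.0045 m and horizontal distance between socket_large and nut_b below 0.004 m and angle between each of socket_large, socket_small, socket_middle's own z axis and vertical below 0.1 rad and contact force between the fingers and socket_large above 2 N and linear speed of socket_large below 0.02 m/s and height (world z) of socket_small between -0.006 and 0.006 m and contact force between the fingers and socket_small below 0.5 N and height (world z) of socket_middle between -0.006 and 0.006 m and contact force between the fingers and socket_middle below 0.5 N))); the arm keeps its last pose, push and grip.
It fails at once if another thing on the worktop is shoved more than 3 cm (distance of any of screwdriver, stopper, vial from where it was at the start of the episode above 0.03 m).
It also fails if it takes over 72 s, if anything falls off the work surface, if the arm or the gripper's body presses on something with over 40 N, if the wrist force passes 120 N, or if a joint passes its speed limit or range.

## Working session

There is one attempt and no reset: what is moved stays moved. The work goes in short steps, Python scripts to look and compute and a tool call to move; the robot and the scene stay as the last step left them, time stands still between calls to the robot, and variables do not carry over. Pictures are saved under pics/ and viewed, about 8 in all and at most 12, crops included, and the job is handed in when it is done.

Besides the shell and the picture viewer there is one more tool, called by a JSON object that holds its "method" and its "body", one argument or row to a line. play_rows: Moves the arm, as the interface text tells. Its arguments: {"type":"object","properties":{"deltas":{"type":"array"},"grip":{"type":"number"},"grip_force":{"type":"number"}},"required":["deltas"]}

```bash
mkdir -p pics; cat > h.py <<'E'
import numpy as np, cv2
from plant import ctrl
from scipy.spatial.transform import Rotation as R
def shot(n): return ctrl.grab_frame(n)
def save(p,name,crop=None,scale=1):
    f=p["frame"][:,:,::-1]
    if crop: f=f[crop[1]:crop[3],crop[0]:crop[2]]
    cv2.imwrite(f"pics/{name}.png",cv2.resize(f,None,fx=scale,fy=scale,interpolation=cv2.INTER_CUBIC))
def w(p,xyz): return (p["T"]@np.r_[xyz,1])[:3]
def px(p,X):
    c=np.linalg.inv(p["T"])@np.r_[X,1]; u=p["camera_matrix"]@c[:3]; return u[:2]/u[2]
def ray(p,u,z):
    d=p["T"][:3,:3]@np.linalg.inv(p["camera_matrix"])@np.r_[u,1]; o=p["T"][:3,3]
    return o+d*(z-o[2])/d[2]
def marks(p,names,k=3):
    for n in names:
        for m in ctrl.mark_of(n,p)[:k]:
            X=w(p,m["xyz"]); print(n,round(m["score"],2),X.round(4),px(p,X).round())
def st():
    o=ctrl.get_obs(); print(round(o["clock"],2),np.round(o["eef_pos"],4),np.round(R.from_quat(o["orientation"]).as_matrix(),3).tolist(),np.round(o["contact_force"],1),round(o["opening"],3)); return o
def to(X,yawdir=None):
    "tool-frame delta mm for TCP to world X"
    o=ctrl.get_obs(); M=R.from_quat(o["orientation"]).as_matrix(); return (M.T@(np.array(X)-o["eef_pos"])*1000).round(1)
ALL=["port_plate","hasp_hinge","hasp_tip","catch_end","nut_a","nut_b","socket_small","socket_middle","socket_large","screwdriver","stopper","vial"]
E
python3 - <<'E'
from h import *
st()
for n in ["scene","side"]:
    p=shot(n); print(n,p["T"][:3,3].round(3)); save(p,n+"0"); marks(p,ALL)
E
```

```text
0.0 [ 0.1979 -0.539   0.1965] [[0.939, 0.345, -0.001], [0.345, -0.939, 0.002], [0.0, -0.002, -1.0]] [ 0.1 -0.1  0.6] 1.0
scene [ 0.077 -0.981  0.725]
port_plate 0.84 [ 0.4851  0.1134 -0.001 ] [256. 226.]
hasp_hinge 0.88 [0.4704 0.1728 0.0302] [241. 205.]
catch_end 0.93 [ 0.5175 -0.0227  0.008 ] [292. 248.]
catch_end 0.59 [ 0.4711 -0.162  -0.0029] [300. 292.]
nut_a 0.58 [ 0.5168 -0.0207  0.0096] [291. 247.]
nut_b 0.58 [ 0.5168 -0.0207  0.0096] [291. 247.]
socket_small 0.79 [ 0.465  -0.3264 -0.0018] [337. 343.]
socket_small 0.22 [ 0.4695 -0.1633 -0.0021] [300. 292.]
socket_middle 0.82 [ 0.5621 -0.2243 -0.0045] [354. 297.]
socket_middle 0.81 [ 0.462  -0.2288  0.0023] [311. 310.]
socket_middle 0.74 [ 0.5703 -0.3076 -0.0024] [380. 320.]
socket_large 0.95 [ 0.3997 -0.1564 -0.0048] [267. 301.]
socket_large 0.59 [ 0.4723 -0.1639 -0.0014] [301. 292.]
screwdriver 0.7 [ 0.6697 -0.1011 -0.0023] [367. 252.]
vial 0.75 [ 0.5484 -0.3672 -0.0043] [387. 344.]
side [-0.11  -0.979  0.469]
port_plate 0.79 [0.4844 0.1127 0.001 ] [279. 241.]
hasp_hinge 0.58 [0.4702 0.1762 0.0273] [260. 223.]
hasp_hinge 0.53 [ 0.5472 -0.3641 -0.0006] [453. 324.]
hasp_tip 0.68 [0.485  0.1218 0.1372] [276. 181.]
catch_end 0.66 [ 0.5184 -0.0164  0.0133] [323. 252.]
catch_end 0.37 [ 0.5158 -0.0163  0.0156] [322. 251.]
nut_a 0.71 [ 0.5161 -0.017   0.0096] [323. 254.]
nut_a 0.48 [0.4541 0.245  0.0172] [240. 220.]
nut_b 0.71 [ 0.5161 -0.017   0.0096] [323. 254.]
nut_b 0.48 [0.4541 0.245  0.0172] [240. 220.]
socket_small 0.89 [ 0.4635 -0.3279 -0.0024] [399. 329.]
socket_middle 0.97 [ 4.660e-01 -2.289e-01  2.000e-04] [364. 303.]
socket_middle 0.63 [ 0.5671 -0.2281  0.0028] [408. 289.]
socket_middle 0.56 [ 0.5734 -0.301   0.0017] [438. 304.]
socket_large 0.65 [ 3.998e-01 -1.565e-01 -2.000e-04] [310. 296.]
screwdriver 0.84 [ 0.6724 -0.1062  0.0024] [409. 257.]
stopper 0.28 [ 0.5161 -0.0183  0.0159] [323. 251.]
vial 0.81 [ 5.464e-01 -3.672e-01 -5.000e-04] [454. 325.]
```

```bash
python3 -c "
import cv2
a=cv2.imread('pics/scene0.png')[150:390,210:450];b=cv2.imread('pics/side0.png')[150:390,220:490]
a=cv2.resize(a,None,fx=2.4,fy=2.4,interpolation=2)
cv2.imwrite('pics/sc1.png',a)
cv2.imwrite('pics/sd1.png',cv2.resize(b,None,fx=2.4,fy=2.4,interpolation=2))"
```

```text
(no output)
```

View pics/sc1.png

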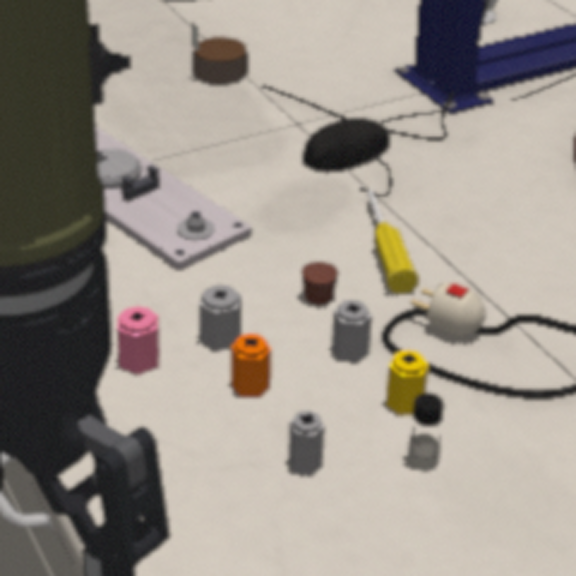

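View pics/sd1.png

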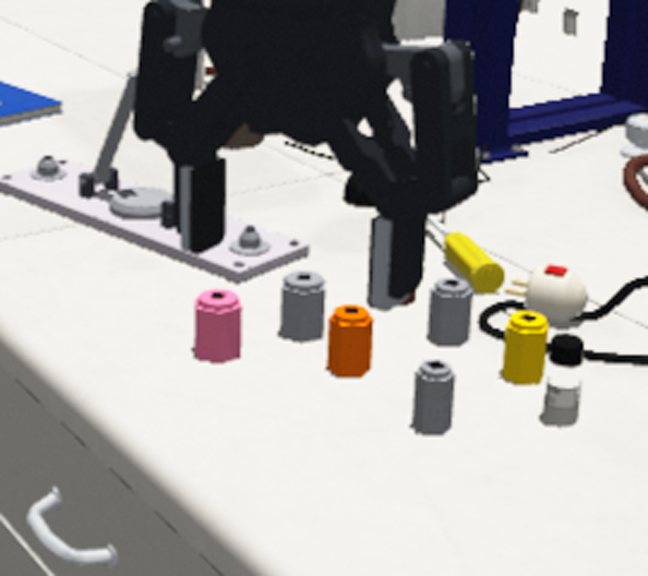

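Three grey steel sockets are the real ones, as scene crop pixels: large ≈(220,318), middle ≈(351,330), small ≈(306,443). Pink, orange and yellow are look-alikes to leave alone. The hasp stands about 64° up. I'll go above the work and look from close by.

{"method": "play_rows", "body": {
  "deltas": [
    [[60,-40,-20,0,0,-10],[120,-80,-40,0,0,-20],[175,-115,-60,0,0,-30],[230,-150,-80,0,0,-40],[280,-185,-90,0,0,-50]]
  ],
  "grip": 0
}}

```text
clock: 1.92
eef_pos: [0.3784, -0.2963, 0.2811]
orientation: [0.817, 0.577, 0.0, 0.001]
contact_force: [0.5, -0.4, 0.1]
opening: -0.006
```

```bash
python3 - <<'E'
from h import *
st()
for n in ["wrist","scene"]:
    p=shot(n); print(n,p["T"][:3,3].round(3)); save(p,n+"1"); marks(p,ALL)
E
```

```text
1.93 [ 0.3784 -0.2963  0.2811] [[0.335, 0.942, 0.001], [0.942, -0.335, -0.001], [-0.001, 0.002, -1.0]] [ 0.5 -0.4  0.1] -0.006
wrist [ 0.405 -0.224  0.459]
socket_small 0.64 [ 0.4668 -0.3279  0.0014] [401. 180.]
socket_middle 0.77 [ 5.629e-01 -2.270e-01 -4.000e-04] [464.  57.]
socket_middle 0.7 [ 0.469  -0.2291  0.0012] [377.  91.]
socket_middle 0.65 [ 0.5711 -0.3049  0.0021] [489. 128.]
socket_large 0.97 [ 0.476  -0.1626 -0.0012] [365.  23.]
socket_large 0.77 [ 0.4003 -0.1589 -0.0015] [293.  47.]
vial 0.92 [ 0.5525 -0.3715  0.0008] [485. 191.]
scene [ 0.077 -0.981  0.725]
port_plate 0.94 [ 4.861e-01  1.120e-01 -3.000e-04] [257. 226.]
hasp_hinge 0.95 [0.4712 0.1723 0.0289] [241. 205.]
hasp_hinge 0.65 [ 0.5757 -0.1422 -0.0034] [340. 273.]
hasp_tip 0.54 [0.4842 0.1208 0.1363] [252. 174.]
catch_end 0.61 [ 0.5181 -0.0216  0.009 ] [292. 247.]
nut_a 0.66 [0.4557 0.2435 0.0086] [226. 201.]
nut_a 0.5 [ 0.517  -0.0214  0.0068] [291. 248.]
nut_b 0.66 [0.4557 0.2435 0.0086] [226. 201.]
nut_b 0.5 [ 0.517  -0.0214  0.0068] [291. 248.]
socket_small 0.66 [ 0.4635 -0.3246  0.0033] [336. 340.]
socket_middle 0.83 [ 0.559  -0.2279 -0.0058] [354. 299.]
socket_middle 0.75 [ 0.569  -0.3046  0.    ] [378. 318.]
socket_middle 0.6 [ 0.465  -0.2297 -0.0014] [313. 312.]
socket_large 0.93 [ 0.3997 -0.1534 -0.0074] [267. 301.]
socket_large 0.81 [ 0.4715 -0.163   0.0028] [301. 290.]
socket_large 0.67 [ 0.6688 -0.1045 -0.0013] [368. 253.]
screwdriver 0.65 [ 0.6706 -0.1037 -0.0036] [368. 253.]
stopper 0.79 [ 0.573  -0.1425 -0.0051] [339. 274.]
vial 0.83 [ 0.5484 -0.3662 -0.0034] [387. 343.]
```

View pics/wrist1.png

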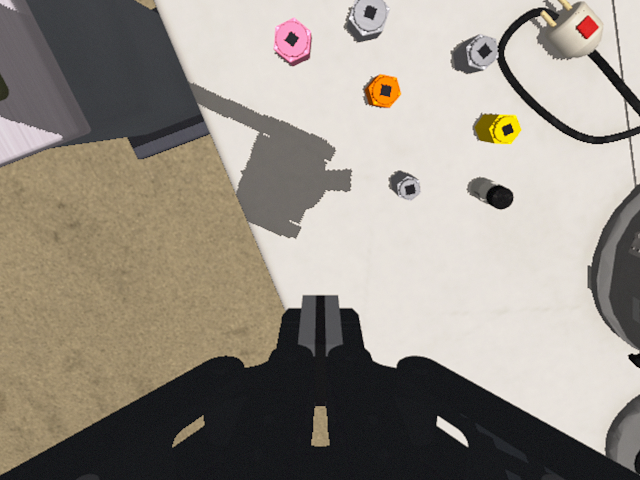

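```bash
cat >> h.py <<'E'
H=np.array([0.4707,0.174]); C=np.array([0.5172,-0.019])
Y=(H-C)/np.linalg.norm(H-C); Xp=np.array([Y[1],-Y[0]])
O=(H+C)/2+Y*0.0375   # hinge at +60, nut at -135
def P(x,y,z): return np.r_[O+Xp*x+Y*y,z]
def yawerr(d):
    "tool z rotation (deg) to bring tool y onto world dir d (mod 180)"
    M=R.from_quat(ctrl.get_obs()["orientation"]).as_matrix(); v=M.T@np.r_[d,0]
    a=np.degrees(np.arctan2(v[1],v[0]))-90; return round((a+90)%180-90,1)
E
python3 - <<'E'
from h import *
print(np.linalg.norm(H-C),Y,O)
print(to(P(0,62,.2)),yawerr(Xp))
for th in (75,60,45,30,15,0):
    t=np.radians(th); r=.085; print(th,(60-85*np.cos(t)+2.5*np.sin(t)+11).round(1),(28+85*np.sin(t)+2.5*np.cos(t)).round(1))
E
```

```text
0.1985226687308026 [-0.23423018  0.97218117] [0.48516637 0.11395679]
[ 52194.4 -34152.5     75.6] -33.4
75 51.4 110.8
60 30.7 102.9
45 12.7 89.9
30 -1.4 72.7
15 -10.5 52.4
0 -14.0 30.5
```

```bash
sed -i 's/Xp\*x+Y\*y,z\]/(Xp*x+Y*y)\/1000,z]/' h.py; python3 - <<'E'
from h import *
print(to(P(0,62,.2)),to(P(0,62,.111)),yawerr(Xp))
E
```

```text
[475.5 -72.2  80.1] [475.5 -72.2 169.1] -33.4
```

{"method": "play_rows", "body": {
  "deltas": [
    [[60,-9,0,0,0,-7],[120,-18,0,0,0,-14],[180,-27,0,0,0,-21],[240,-36,0,0,0,-28],[300,-45,0,0,0,-33.4]]
  ]
}}

```text
clock: 3.85
eef_pos: [0.4369, 0.0019, 0.2804]
orientation: [0.617, 0.787, 0.0, 0.001]
contact_force: [0.4, -0.0, 0.5]
opening: -0.002
```

```bash
python3 - <<'E'
from h import *
st();print(to(P(0,62,.2)),yawerr(Xp))
p=shot("wrist"); save(p,"wrist2"); marks(p,ALL[:6]+["socket_large"])
E
```

```text
3.85 [0.4369 0.0019 0.2804] [[-0.238, 0.971, 0.001], [0.971, 0.238, -0.0], [-0.001, 0.001, -1.0]] [ 0.4 -0.   0.5] -0.002
[159.5  73.6  80.4] 0.2
port_plate 0.89 [4.874e-01 1.076e-01 4.000e-04] [389.  94.]
hasp_hinge 0.93 [0.4745 0.169  0.0304] [400.  22.]
catch_end 0.98 [ 0.5219 -0.019   0.0132] [388. 217.]
nut_a 0.81 [ 0.5176 -0.0247  0.0114] [382. 221.]
nut_b 0.81 [ 0.5176 -0.0247  0.0114] [382. 221.]
socket_large 0.73 [ 0.4002 -0.1605  0.0035] [258. 301.]
```

View pics/wrist2.png

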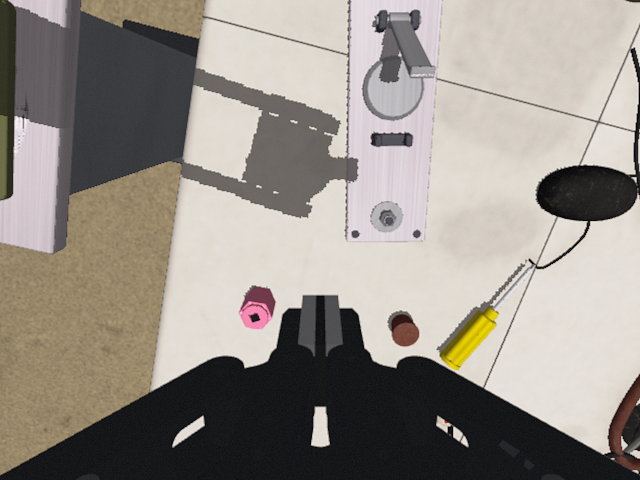

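```bash
python3 - <<'E'
from h import *
p=shot("wrist"); save(p,"nutcrop",(350,180,430,250),8)
print(ray(p,(386,216),.014),ray(p,(399,19),.028), ray(p,(391,140),.03),px(p,P(0,60,.028)),px(p,P(0,-135,.014)))
E
```

```text
[ 0.51841734 -0.021915    0.014     ] [0.47361284 0.16792253 0.028     ] [0.49744149 0.05950009 0.03      ] [397.79083525  13.26479488] [385.75703252 211.75827282]
```

View pics/nutcrop.png

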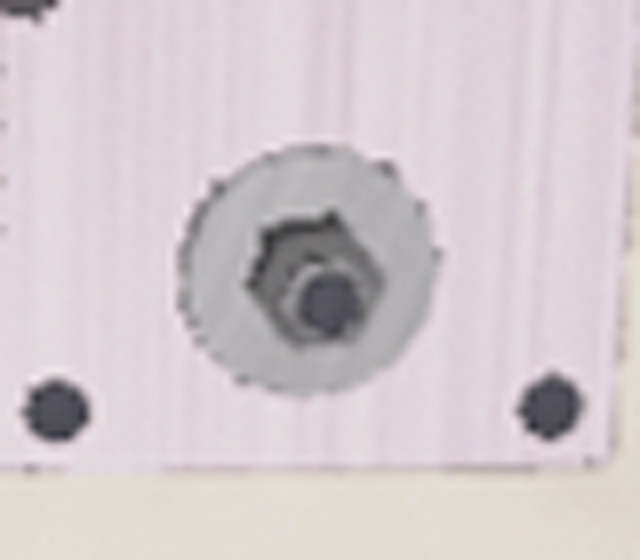

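{"method": "play_rows", "body": {
  "deltas": [
    [[60,25,0,0,0,0],[110,50,0,0,0,0],[160,74,0,0,0,0],[160,74,40,0,0,0],[160,74,80,0,0,0]]
  ]
}}

```text
clock: 4.92
eef_pos: [0.4726, 0.1709, 0.1994]
orientation: [0.62, 0.784, 0.0, 0.001]
contact_force: [0.0, 0.7, -0.7]
opening: 0.006
```

```bash
sed -i 's/^H=.*/H=np.array([0.4738,0.1682]); C=np.array([0.5184,-0.0215])/' h.py; python3 - <<'E'
from h import *
print(np.linalg.norm(H-C),Y,yawerr(Xp))
for y,z in ((51,111),(40,105),(30,103),(13,90),(-1,73),(-10,52),(-14,32),(-14,29)): print(y,z,to(P(0,y,z/1000)))
p=shot("side"); save(p,"side2",(200,120,440,300),2.5)
E
```

```text
0.19487239414550228 [-0.22886772  0.97345753] 0.1
51 111 [-11.8   0.4  88.4]
40 105 [-22.8   0.4  94.4]
30 103 [-32.8   0.4  96.4]
13 90 [-49.8   0.3 109.4]
-1 73 [-63.8   0.3 126.4]
-10 52 [-72.7   0.2 147.4]
-14 32 [-76.7   0.2 167.4]
-14 29 [-76.7   0.2 170.4]
```

View pics/side2.png

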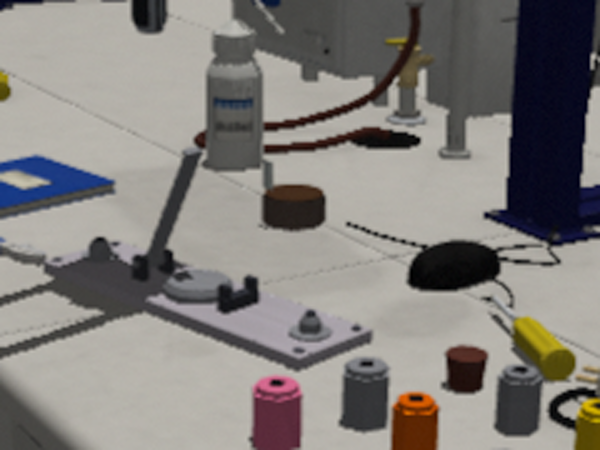

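{"method": "play_rows", "body": {
  "deltas": [
    [[0,0,45,0,0,0],[0,0,88,0,0,0],[-12,0,89,0,0,0],[-22,0,94,0,0,0],[-32,0,97,0,0,0]]
  ]
}}

```text
clock: 5.6
eef_pos: [0.4767, 0.1369, 0.0985]
orientation: [0.621, 0.784, -0.003, -0.001]
contact_force: [0.0, -0.4, 0.2]
opening: 0.001
```

{"method": "play_rows", "body": {
  "deltas": [
    [[-9,0,6,0,0,0],[-17,0,13,0,0,0],[-24,0,21,0,0,0],[-31,0,30,0,0,0],[-36,0,40,0,0,0]]
  ]
}}

```text
clock: 6.22
eef_pos: [0.4847, 0.1014, 0.0578]
orientation: [0.621, 0.784, -0.003, -0.001]
contact_force: [-0.7, 0.3, -0.0]
opening: 0.002
```

```bash
python3 - <<'E'
from h import *
st();print(to(P(0,-14,.032)),yawerr(Xp))
E
```

```text
6.22 [0.4847 0.1014 0.0578] [[-0.229, 0.973, -0.006], [0.973, 0.229, -0.002], [-0.001, -0.006, -1.0]] [-0.7  0.3 -0. ] 0.002
[-6.4  4.9 25.7] 0.0
```

{"method": "play_rows", "body": {
  "deltas": [
    [[-3,2,9,0,0,0],[-5,4,17,0,0,0],[-6,5,24,0,0,0],[-6,5,27,0,0,0],[-6,5,29,0,0,0]]
  ]
}}

```text
clock: 6.85
eef_pos: [0.4908, 0.0967, 0.0287]
orientation: [0.621, 0.784, -0.003, -0.001]
contact_force: [0.1, -0.7, -0.2]
opening: -0.001
```

```bash
python3 - <<'E'
from h import *
st();print(to(P(0,-14,.032)),yawerr(Xp))
for n in ["side","wrist"]:
    p=shot(n); save(p,n+"3"); marks(p,["hasp_tip","hasp_hinge","nut_a"])
E
```

```text
6.85 [0.4908 0.0967 0.0287] [[-0.229, 0.973, -0.006], [0.973, 0.229, -0.002], [-0.001, -0.006, -1.0]] [ 0.1 -0.7 -0.2] -0.001
[-0.5 -0.2 -3.3] 0.0
hasp_tip 0.49 [0.4988 0.0588 0.0699] [297. 217.]
hasp_hinge 0.9 [0.473  0.1739 0.0253] [261. 224.]
hasp_tip 0.6 [0.5007 0.0576 0.0694] [318. 409.]
hasp_hinge 0.66 [0.4746 0.1717 0.0286] [321. 106.]
nut_a 0.79 [ 0.5139 -0.0241  0.0105] [310. 454.]
```

```bash
python3 -c "
import cv2,numpy as np
a=cv2.imread('pics/side3.png')[150:300,200:360];b=cv2.imread('pics/wrist3.png')
a=cv2.resize(a,(400,375),interpolation=2);b=cv2.resize(b,(400,300))
cv2.imwrite('pics/c3.png',np.hstack([a,np.vstack([b,np.zeros((75,400,3),np.uint8)])]))"
```

```text
(no output)
```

View pics/c3.png

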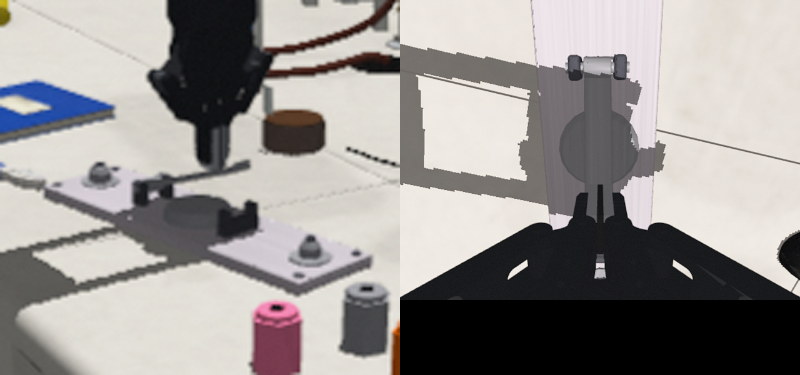

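```bash
python3 - <<'E'
from h import *
o=st();p=shot("side");
f=lambda X:((px(p,X)-[200,150])*2.5).round()
t=o["eef_pos"]
print("tcp",f(t),"tcp+22mm",f(t+[0,0,.022]),"tip shut",f(P(0,-65,.028)),"tip15",f(P(0,60-121,.060)),"tip20",f(P(0,60-117,.071)))
E
```

```text
7.25 [0.4909 0.0967 0.029 ] [[-0.229, 0.973, -0.005], [0.973, 0.229, -0.002], [-0.001, -0.006, -1.0]] [0.6 1.  0.4] 0.0
tcp [212. 203.] tcp+22mm [212. 179.] tip shut [253. 219.] tip15 [250. 182.] tip20 [246. 168.]
```

{"method": "play_rows", "body": {
  "deltas": [
    [[0,0,4,0,0,0],[0,0,8,0,0,0],[0,0,12,0,0,0],[0,0,12,0,0,0]]
  ]
}}

```text
clock: 7.8
eef_pos: [0.4903, 0.0966, 0.0164]
orientation: [0.621, 0.784, -0.003, -0.002]
contact_force: [0.4, 0.7, 0.2]
opening: -0.001
```

```bash
python3 - <<'E'
from h import *
o=st()
for n in ("side","scene"):
    p=shot(n); save(p,n+"4"); marks(p,["hasp_tip"])
    print(px(p,o["eef_pos"]))
E
python3 -c "
import cv2,numpy as np
a=cv2.imread('pics/side4.png')[160:270,220:380];b=cv2.imread('pics/scene4.png')[140:250,190:350]
cv2.imwrite('pics/c4.png',np.hstack([cv2.resize(x,(400,275),interpolation=2) for x in (a,b)]))"
```

```text
7.8 [0.4903 0.0966 0.0164] [[-0.229, 0.973, -0.006], [0.973, 0.229, -0.002], [-0.001, -0.007, -1.0]] [0.4 0.7 0.2] -0.001
hasp_tip 0.76 [0.4998 0.0505 0.0543] [299. 225.]
[284.63040806 236.57581793]
hasp_tip 0.49 [0.4991 0.0551 0.0549] [270. 216.]
[260.33414409 222.37424657]
```

View pics/c4.png

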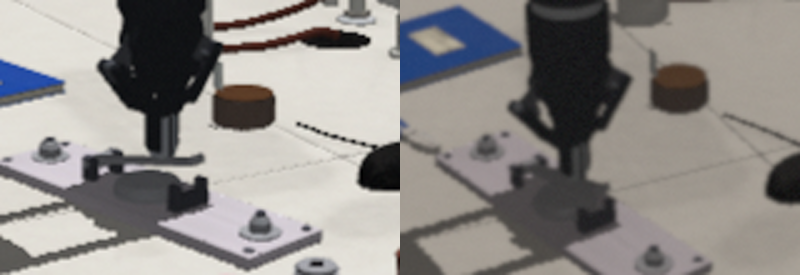

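{"method": "play_rows", "body": {
  "deltas": [
    [[0,0,4,0,0,0],[0,0,8,0,0,0],[0,0,10,0,0,0],[0,0,12,0,0,0],[0,0,12,0,0,0]]
  ]
}}

```text
clock: 8.62
eef_pos: [0.4905, 0.0966, 0.0047]
orientation: [0.621, 0.784, -0.003, -0.002]
contact_force: [-0.5, -0.3, -0.2]
opening: 0.002
```

```bash
python3 - <<'E'
from h import *
o=st()
p=shot("wrist"); print("tcp in wrist",px(p,o["eef_pos"]),px(p,o["eef_pos"]+[0,0,.02]))
for n in ("side","scene"):
    p=shot(n); save(p,n+"5"); marks(p,["hasp_tip"])
E
```

```text
8.62 [0.4905 0.0966 0.0047] [[-0.229, 0.973, -0.006], [0.973, 0.229, -0.002], [-0.001, -0.006, -1.0]] [-0.5 -0.3 -0.2] 0.002
tcp in wrist [317.67134941 277.8746651 ] [317.13028126 296.5888004 ]
hasp_tip 0.57 [0.5043 0.051  0.036 ] [301. 233.]
hasp_tip 0.34 [ 0.5192 -0.0168  0.0131] [324. 252.]
hasp_tip 0.78 [0.4999 0.052  0.0367] [271. 223.]
hasp_tip 0.74 [ 0.6718 -0.1027 -0.0034] [369. 253.]
```

{"method": "play_rows", "body": {
  "deltas": [
    [[0,0,2,0,0,0],[0,0,4,0,0,0],[0,0,5,0,0,0],[0,0,6,0,0,0],[0,0,6,0,0,0]]
  ]
}}

```text
clock: 9.5
eef_pos: [0.4906, 0.0966, -0.0011]
orientation: [0.621, 0.784, -0.003, -0.001]
contact_force: [-0.4, -0.2, 0.3]
opening: -0.002
```

```bash
python3 - <<'E'
from h import *
o=st(); print(ctrl.grip_point_offset)
p=shot("wrist");t=o["eef_pos"];ax=R.from_quat(o["orientation"]).as_matrix()[:,0]
for d in (10,20,25,30): print(d,px(p,t+ax*.011+[0,0,d/1000]))
save(p,"wrist6")
for n in ("side","scene"):
    p=shot(n); save(p,n+"6"); marks(p,["hasp_tip"],1)
E
python3 -c "
import cv2,numpy as np
a=cv2.imread('pics/side6.png')[160:270,220:380];b=cv2.imread('pics/wrist6.png')[240:350,240:400]
cv2.imwrite('pics/c6.png',np.hstack([cv2.resize(x,(400,275),interpolation=2) for x in (a,b)]))"
```

```text
9.5 [ 0.4906  0.0966 -0.0011] [[-0.229, 0.973, -0.006], [0.973, 0.229, -0.002], [-0.001, -0.006, -1.0]] [-0.4 -0.2  0.3] -0.002
0.0187
10 [317.41483078 263.74560494]
20 [317.1316463  272.49217978]
25 [316.97778044 277.24455608]
30 [316.81475834 282.27973673]
hasp_tip 0.76 [0.5012 0.0518 0.0264] [299. 238.]
hasp_tip 0.55 [0.4989 0.0551 0.0291] [270. 225.]
```

View pics/c6.png

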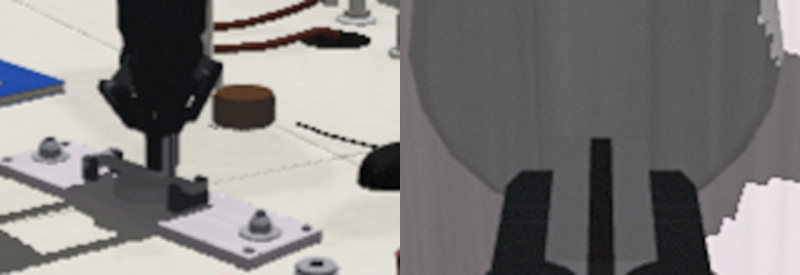

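{"method": "play_rows", "body": {
  "deltas": [
    [[0,0,1,0,0,0],[0,0,2,0,0,0],[0,0,2,0,0,0]]
  ]
}}

```text
clock: 10.12
eef_pos: [0.4906, 0.0967, -0.0031]
orientation: [0.621, 0.784, -0.003, -0.001]
contact_force: [-0.5, 0.3, 0.1]
opening: 0.002
```

```bash
python3 - <<'E'
from h import *
o=st()
E
```

```text
10.12 [ 0.4906  0.0967 -0.0031] [[-0.229, 0.973, -0.005], [0.973, 0.229, -0.002], [-0.001, -0.006, -1.0]] [-0.5  0.3  0.1] 0.002
```

Still no contact force. I'll press on in 1 mm steps until it shows.

{"method": "play_rows", "body": {
  "deltas": [
    [[0,0,1,0,0,0],[0,0,2,0,0,0],[0,0,2,0,0,0]]
  ]
}}

```text
clock: 10.5
eef_pos: [0.4908, 0.0966, -0.0037]
orientation: [0.621, 0.784, -0.002, -0.001]
contact_force: [-2.9, 0.2, 14.1]
opening: 0.002
```

```bash
python3 - <<'E'
from h import *
o=st()
for n in ("side","scene"):
    p=shot(n); save(p,n+"7"); marks(p,["hasp_tip"],1)
E
```

```text
10.5 [ 0.4908  0.0966 -0.0037] [[-0.229, 0.973, -0.005], [0.973, 0.229, -0.002], [-0.001, -0.005, -1.0]] [-2.9  0.2 14.1] 0.002
hasp_tip 0.53 [0.5031 0.0538 0.0272] [300. 237.]
hasp_tip 0.7 [0.5016 0.0513 0.0248] [272. 227.]
```

Contact (14 N), and the hasp tip is at z≈0.026, so it is shut. The contact height also shows the real fingertips sit about 33 mm behind the reported TCP, which I'll allow for later. Lifting off next, then going to the middle socket.

{"method": "play_rows", "body": {
  "deltas": [
    [[0,0,-40,0,0,0],[0,0,-100,0,0,0],[0,0,-160,0,0,0],[-50,0,-180,0,0,0],[-110,10,-190,0,0,0]]
  ]
}}

```text
clock: 11.32
eef_pos: [0.5271, -0.0078, 0.1888]
orientation: [0.62, 0.785, -0.001, 0.0]
contact_force: [1.1, 0.1, -0.7]
opening: -0.002
```

```bash
python3 - <<'E'
from h import *
o=st(); print(to([.563,-.30,.19]),yawerr(np.array([1,0])))
p=shot("side"); marks(p,["hasp_tip"],1); save(p,"side8")
E
```

```text
11.32 [ 0.5271 -0.0078  0.1888] [[-0.232, 0.973, -0.001], [0.973, 0.232, -0.002], [-0.002, -0.001, -1.0]] [ 1.1  0.1 -0.7] -0.002
[-292.6  -32.8   -0.6] 13.4
hasp_tip 0.75 [0.5026 0.0511 0.0255] [300. 238.]
```

{"method": "play_rows", "body": {
  "deltas": [
    [[-50,0,0,0,0,0],[-90,0,0,0,0,0],[-90,0,0,0,0,0]]
  ],
  "grip": 1
}}

```text
clock: 11.8
eef_pos: [0.5509, -0.1026, 0.1883]
orientation: [0.624, 0.781, -0.002, 0.002]
contact_force: [-0.4, 0.1, 0.6]
opening: 0.635
```

```bash
python3 - <<'E'
from h import *
o=st(); print(to([.563,-.30,.19]),yawerr(np.array([1,0])))
p=shot("wrist"); marks(p,["catch_end","nut_a","hasp_tip","socket_large","stopper"],2); save(p,"wrist9")
u=px(p,np.r_[C,.014]).round().astype(int); print(u)
import cv2
save(p,"nut9",(u[0]-40,u[1]-40,u[0]+40,u[1]+40),7)
E
```

```text
11.8 [ 0.5509 -0.1026  0.1883] [[-0.221, 0.975, 0.002], [0.975, 0.221, -0.006], [-0.006, 0.0, -1.0]] [-0.4  0.1  0.6] 0.635
[-195.2  -31.9   -0.5] 12.8
catch_end 0.15 [ 0.5624 -0.2283 -0.0036] [302. 316.]
nut_a 0.82 [ 0.5162 -0.0218  0.0139] [299.  93.]
socket_large 0.6 [ 0.4031 -0.1588  0.0029] [148. 219.]
socket_large 0.17 [ 0.5519 -0.3701  0.0033] [266. 430.]
[302  94]
```

View pics/nut9.png

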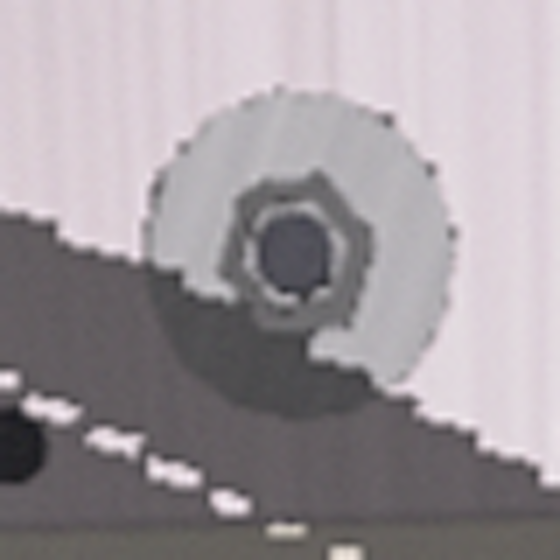

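{"method": "play_rows", "body": {
  "deltas": [
    [[-50,-10,0,0,0,4],[-100,-18,0,0,0,8],[-150,-25,0,0,0,13],[-203,-33,0,0,0,13.4],[-203,-33,0,0,0,13.4]]
  ]
}}

```text
clock: 12.72
eef_pos: [0.5643, -0.3075, 0.1895]
orientation: [0.71, 0.704, -0.002, 0.003]
contact_force: [0.7, 0.8, -0.5]
opening: 1.002
```

```bash
python3 - <<'E'
from h import *
o=st()
p=shot("wrist"); marks(p,["socket_middle","vial","stopper"],3); save(p,"wrist10")
u=px(p,[.564,-.227,.04]).round().astype(int); print(u)
save(p,"sock10",(u[0]-50,u[1]-50,u[0]+50,u[1]+50),6)
E
```

```text
12.72 [ 0.5643 -0.3075  0.1895] [[0.009, 1.0, 0.002], [1.0, -0.009, -0.007], [-0.007, 0.002, -1.0]] [ 0.7  0.8 -0.5] 1.002
socket_middle 0.85 [ 0.5631 -0.2264 -0.0023] [316. 101.]
socket_middle 0.64 [ 0.4666 -0.2266  0.0032] [201. 102.]
vial 0.82 [ 0.5512 -0.3701 -0.0022] [305. 258.]
[317 101]
```

View pics/sock10.png

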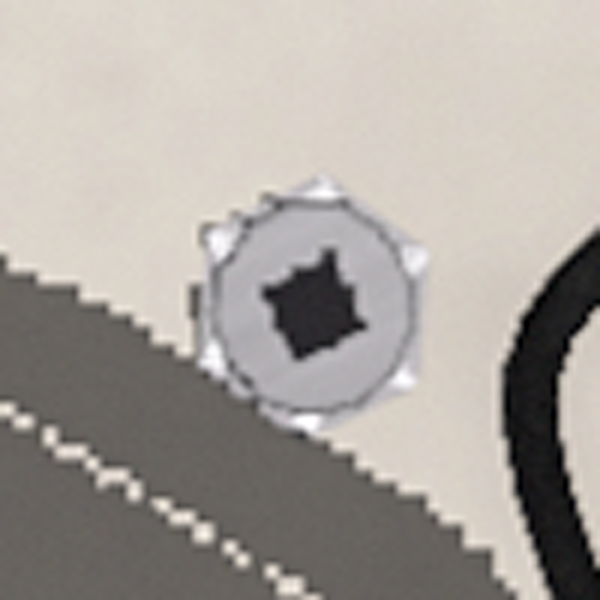

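The nut measures about 18.4 mm across corners, so it is the 16 mm one and takes socket_middle. Crop pixels for the nut are centre (297,250), against a 300 px washer. The socket crop shows the grey middle socket, centre (314,305), with flats facing left and right; the grey colour rules out the orange and yellow look-alikes. Its flat normal is about −3° in world and the nut's about −4°, so no turning is needed.

```bash
python3 - <<'E'
from h import *
o=st()
p=shot("wrist"); S=ray(p,(319.3,101.8),.043); print("socket",S)
p2=shot("scene"); marks(p2,["socket_middle"],3)
a=np.radians(-3); print(to([S[0],S[1],.12]),yawerr(np.array([np.cos(a),np.sin(a)])))
E
```

```text
12.93 [ 0.5635 -0.3025  0.1897] [[0.005, 1.0, 0.001], [1.0, -0.005, -0.004], [-0.004, 0.001, -1.0]] [-0.3  0.4  0.3] 0.999
socket [ 0.564874   -0.22215075  0.043     ]
socket_middle 0.87 [ 0.5707 -0.3045 -0.0018] [379. 319.]
socket_middle 0.79 [ 0.5591 -0.2275 -0.0026] [354. 298.]
socket_middle 0.56 [ 0.4657 -0.2277 -0.002 ] [313. 311.]
[80.9  0.6 69.6] 2.8
```

{"method": "play_rows", "body": {
  "deltas": [
    [[38,1,30,0,0,1.4],[76,1,60,0,0,2.8],[76,1,90,0,0,2.8],[76,1,90,0,0,2.8],[76,1,90,0,0,2.8]]
  ]
}}

```text
clock: 13.7
eef_pos: [0.5662, -0.2274, 0.1008]
orientation: [0.725, 0.688, -0.001, 0.003]
contact_force: [0.2, -0.8, 0.2]
opening: 1.0
```

```bash
python3 - <<'E'
from h import *
o=st(); M=R.from_quat(o["orientation"]).as_matrix(); print(to([.5645,-.227,.0]))
p=shot("side"); save(p,"side11")
g=o["eef_pos"]
for d in (0,33,46): print(d,[px(p,g+s*.045*M[:,1]+[0,0,d/1000]).round(1) for s in (-1,1)])
print(px(p,[.5645,-.227,.046]))
# fingertip lowest dark pixels columns
f=p["frame"].astype(int).max(2)
for s in (-1,1):
    u=px(p,g+s*.05*M[:,1]+[0,0,.046]).round().astype(int); 
    for c in range(u[0]-6,u[0]+7,4):
        col=f[:u[1]+40,c]; r=np.where(col<70)[0]; print(c,r[r>150].max() if (r>150).any() else None,u)
E
```

```text
13.7 [ 0.5662 -0.2274  0.1008] [[0.052, 0.999, 0.003], [0.999, -0.052, -0.006], [-0.005, 0.003, -1.0]] [ 0.2 -0.8  0.2] 1.0
[  0.8  -2.  100.8]
0 [array([390.5, 243.2]), array([431.1, 235. ])]
33 [array([391.6, 225.3]), array([432.6, 217.7])]
46 [array([392. , 218.1]), array([433.1, 210.8])]
[408.29694167 267.57827994]
384 234 [390 219]
388 233 [390 219]
392 232 [390 219]
396 231 [390 219]
429 216 [435 210]
433 215 [435 210]
437 214 [435 210]
441 208 [435 210]
```

```bash
python3 - <<'E'
import cv2
a=cv2.imread('pics/side11.png')[170:320,340:500]
cv2.imwrite('pics/c11.png',cv2.resize(a,None,fx=5,fy=4,interpolation=2)[:600])
E
```

View pics/c11.png

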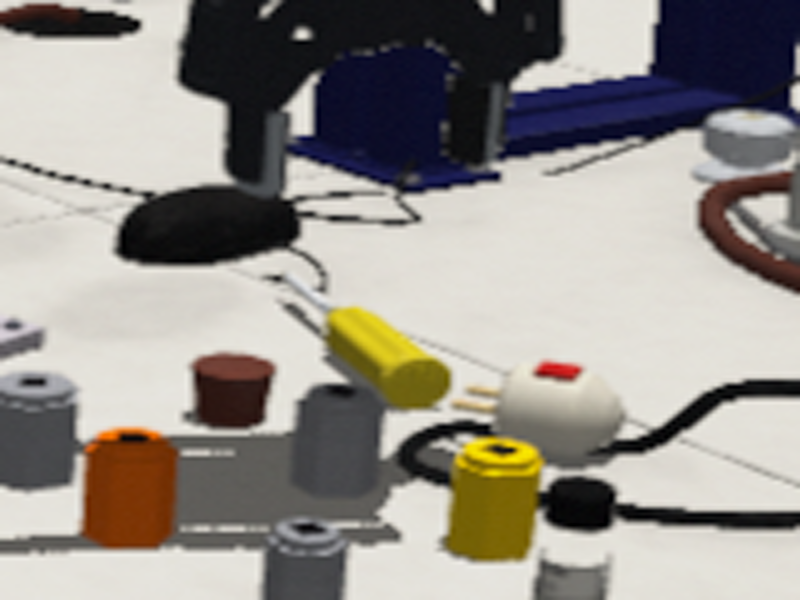

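The image shows open fingertips about 46 mm above the reported TCP, which fits a 33 mm offset plus the stated 13 mm swing. The gripper is centred over the middle socket at crop (343,390). Descending.

{"method": "play_rows", "body": {
  "deltas": [
    [[1,-2,40,0,0,0],[1,-2,80,0,0,0],[1,-2,105,0,0,0],[1,-2,118,0,0,0],[1,-2,127,0,0,0]]
  ]
}}

```text
clock: 14.38
eef_pos: [0.5661, -0.2283, -0.0253]
orientation: [0.726, 0.688, -0.0, 0.004]
contact_force: [0.7, -0.6, -0.4]
opening: 1.002
```

{"method": "play_rows", "body": {
  "deltas": [
    [[0,0,0,0,0,0],[0,0,0,0,0,0],[0,0,0,0,0,0],[0,0,0,0,0,0],[0,0,0,0,0,0]]
  ],
  "grip": 0,
  "grip_force": 40
}}

```text
clock: 15.0
eef_pos: [0.5665, -0.2286, -0.0243]
orientation: [0.726, 0.688, -0.0, 0.005]
contact_force: [-0.6, 0.6, 5.3]
opening: 0.323
```

```bash
python3 - <<'E'
from h import *
st(); p=shot("side"); save(p,"side12"); marks(p,["socket_middle"],3)
E
```

```text
15.0 [ 0.5665 -0.2286 -0.0243] [[0.053, 0.999, 0.007], [0.999, -0.053, -0.008], [-0.007, 0.007, -1.0]] [-0.6  0.6  5.3] 0.323
socket_middle 0.82 [ 0.4652 -0.23    0.005 ] [364. 301.]
socket_middle 0.75 [ 5.712e-01 -3.020e-01  3.000e-04] [438. 306.]
socket_middle 0.64 [ 0.5687 -0.2276  0.0036] [409. 289.]
```

{"method": "play_rows", "body": {
  "deltas": [
    [[0,0,-10,0,0,0],[0,0,-40,0,0,0],[0,0,-80,0,0,0],[50,-12,-80,0,0,0],[90,-25,-80,0,0,0]]
  ]
}}

```text
clock: 15.72
eef_pos: [0.5461, -0.1359, 0.056]
orientation: [0.726, 0.688, 0.0, 0.006]
contact_force: [-0.3, 0.2, -1.8]
opening: 0.321
```

```bash
python3 - <<'E'
from h import *
o=st(); print(to(np.r_[C,o["eef_pos"][2]]))
p=shot("scene"); marks(p,["socket_middle"],3)
p=shot("wrist"); marks(p,["socket_middle","nut_a","catch_end"],3); save(p,"wrist13")
E
```

```text
15.72 [ 0.5461 -0.1359  0.056 ] [[0.054, 0.998, 0.009], [0.998, -0.054, -0.008], [-0.007, 0.009, -1.0]] [-0.3  0.2 -1.8] 0.321
[112.7 -33.9  -1.1]
socket_middle 0.95 [ 0.5721 -0.3034 -0.0007] [379. 318.]
socket_middle 0.8 [ 0.5407 -0.1328  0.0752] [324. 245.]
socket_middle 0.8 [ 0.4636 -0.2308 -0.0005] [312. 312.]
socket_middle 0.66 [ 0.5447 -0.1325  0.0789] [321. 302.]
nut_a 0.75 [ 0.5154 -0.0208  0.0152] [248.  34.]
```

{"method": "play_rows", "body": {
  "deltas": [
    [[10,-14,0,0.5,0.4,0],[20,-34,0,0.5,0.4,0],[20,-34,0,0.5,0.4,0],[20,-34,0,0.5,0.4,0]]
  ]
}}

```text
clock: 16.52
eef_pos: [0.5146, -0.1162, 0.055]
orientation: [0.726, 0.688, -0.0, 0.001]
contact_force: [0.4, -0.3, -2.0]
opening: 0.321
```

```bash
python3 - <<'E'
from h import *
o=st(); print(to(np.r_[C,o["eef_pos"][2]]))
p=shot("wrist"); marks(p,["nut_a","catch_end","port_plate"],1); save(p,"wrist14"); 
f=p["frame"]
for q in ("nut_a","socket_middle"):
    for m in ctrl.cut_out(q,p)[:3]:
        ys,xs=np.where(m["mask"]); print(q,m["score"],xs.min(),xs.max(),ys.min(),ys.max(),len(xs))
print(px(p,np.r_[C,.014]))
# washer ellipse: grey vs plate
s=p["camera_matrix"][0,0]; u=px(p,np.r_[C,.014]); c=f[max(0,int(u[1])-35):int(u[1])+35,int(u[0])-35:int(u[0])+35]
g=cv2.medianBlur(cv2.cvtColor(c,cv2.COLOR_RGB2GRAY),3)
h=cv2.HoughCircles(g,cv2.HOUGH_GRADIENT_ALT,1,10,param1=100,param2=.6,minRadius=10,maxRadius=34); print(s,u,h, None if h is None else [ray(p,(int(u[0])-35+k[0],max(0,int(u[1])-35)+k[1]),.014) for k in h[0]])
# socket front-corner prediction in wrist for offsets (tool x) dx and axial height
M=R.from_quat(o["orientation"]).as_matrix()
for dx in (0,2,4):
    print(dx,[px(p,o["eef_pos"]+M@np.array([dx/1000+.0162,0,-z/1000])).round(1) for z in (24,65)])
E
```

```text
16.52 [ 0.5146 -0.1162  0.055 ] [[0.054, 0.999, 0.001], [0.999, -0.054, -0.001], [-0.001, 0.001, -1.0]] [ 0.4 -0.3 -2. ] 0.321
[94.8 -1.3 -0.1]
nut_a 0.72 [ 0.5166 -0.0228  0.0133] [311.  72.]
port_plate 0.41 [ 0.6752 -0.1026 -0.0008] [591. 205.]
nut_a 0.87 282 352 22 99 4359
socket_middle 0.85 266 283 393 438 556
socket_middle 0.69 276 363 265 401 9918
[314.57112108  68.92043225]
408.81437643114197 [314.57112108  68.92043225] [[[38.       26.       16.940687]]] [array([ 0.51985163, -0.0170441 ,  0.014     ])]
0 [array([316.6, 265. ]), array([315.6, 313.8])]
2 [array([316.6, 260.3]), array([315.6, 307.9])]
4 [array([316.6, 255.6]), array([315.6, 302. ])]
```

{"method": "play_rows", "body": {
  "deltas": [
    [[50,-1,0,0,0,0],[98,-1.5,0,0,0,0],[98.5,-1.5,20,0,0,0],[98.5,-1.5,36,0,0,0],[98.5,-1.5,36,0,0,0]]
  ]
}}

```text
clock: 17.45
eef_pos: [0.5171, -0.0172, 0.0176]
orientation: [0.726, 0.688, -0.001, -0.001]
contact_force: [-0.3, 0.2, -1.8]
opening: 0.319
```

```bash
python3 - <<'E'
from h import *
o=st(); b=o["eef_pos"]+[0,0,.0243]; print(to([.5184,-.018,o["eef_pos"][2]]))
for n in ("side","scene"):
    p=shot(n); save(p,n+"15"); marks(p,["nut_a","socket_middle"],4)
    for q in ("nut_a","socket_middle"):
        for m in ctrl.cut_out(q,p)[:3]:
            ys,xs=np.where(m["mask"]); print(q,round(m["score"],2),xs.min(),xs.max(),ys.min(),ys.max(),len(xs))
    print("pred nut C",px(p,[.5184,-.018,.014]),"washer x",[px(p,[.5184+d,-.018,.014])[0].round(1) for d in (-.018,.018)],"sock bottom",px(p,b))
E
```

```text
17.45 [ 0.5171 -0.0172  0.0176] [[0.053, 0.999, -0.003], [0.999, -0.053, -0.001], [-0.001, -0.003, -1.0]] [-0.3  0.2 -1.8] 0.319
[-0.7  1.4 -0. ]
nut_a 0.65 [0.4526 0.2449 0.0162] [240. 221.]
nut_a 0.56 [ 0.5184 -0.0162  0.0101] [323. 253.]
socket_middle 0.9 [ 0.4655 -0.2282  0.0007] [363. 303.]
socket_middle 0.59 [ 0.5184 -0.0173  0.0451] [324. 238.]
socket_middle 0.57 [ 0.5713 -0.3022 -0.0007] [438. 306.]
nut_a 0.46 232 245 215 224 96
socket_middle 0.84 355 374 277 307 534
socket_middle 0.63 316 331 217 241 277
socket_middle 0.6 429 447 280 310 508
pred nut C [323.83499006 251.93703526] washer x [np.float64(316.4), np.float64(331.1)] sock bottom [323.30885004 239.20883776]
nut_a 0.68 [0.4505 0.2429 0.0119] [224. 201.]
nut_a 0.5 [ 0.5173 -0.0209  0.007 ] [292. 248.]
socket_middle 0.9 [ 0.57   -0.3022 -0.0015] [378. 318.]
socket_middle 0.73 [ 0.5143 -0.0146  0.0403] [289. 234.]
socket_middle 0.24 [ 0.6698 -0.1024 -0.0013] [368. 252.]
nut_a 0.64 218 230 195 203 87
nut_a 0.42 284 299 238 249 130
socket_middle 0.96 306 322 289 316 392
socket_middle 0.86 371 388 295 322 377
socket_middle 0.7 286 299 213 236 253
pred nut C [291.3627011  244.27834987] washer x [np.float64(284.1), np.float64(298.5)] sock bottom [290.4956105  233.85643598]
```

{"method": "play_rows", "body": {
  "deltas": [
    [[-0.5,1.2,5,-0.2,0,0],[-0.5,1.2,10,-0.2,0,0],[-0.5,1.2,15,-0.2,0,0],[-0.5,1.2,18,-0.2,0,0],[-0.5,1.2,18,-0.2,0,0]]
  ]
}}

```text
clock: 18.58
eef_pos: [0.5191, -0.0182, 0.0006]
orientation: [0.726, 0.688, 0.001, 0.002]
contact_force: [0.2, -0.4, -1.4]
opening: 0.319
```

{"method": "play_rows", "body": {
  "deltas": [
    [[0,0,2,0,0,0],[0,0,4,0,0,0],[0,0,6,0,0,0],[0,0,6,0,0,0]]
  ]
}}

```text
clock: 19.08
eef_pos: [0.519, -0.0187, -0.0056]
orientation: [0.726, 0.688, 0.0, 0.002]
contact_force: [-0.6, -4.3, -0.9]
opening: 0.319
```

{"method": "play_rows", "body": {
  "deltas": [
    [[-0.7,0,1,0,0,0],[-0.7,0,2.5,0,0,0],[-0.7,0,4,0,0,0],[-0.7,0,5,0,0,0],[-0.7,0,5,0,0,0]]
  ]
}}

```text
clock: 19.7
eef_pos: [0.519, -0.0191, -0.0103]
orientation: [0.726, 0.688, 0.001, 0.002]
contact_force: [-2.6, 0.6, 3.8]
opening: 0.321
```

```bash
python3 - <<'E'
from h import *
st()
E
```

```text
19.7 [ 0.519  -0.0191 -0.0103] [[0.053, 0.999, 0.003], [0.999, -0.053, -0.002], [-0.001, 0.003, -1.0]] [-2.6  0.6  3.8] 0.321
```

Contact is starting at the expected seat height (z −0.0103). I'll press gently to bottom it.

{"method": "play_rows", "body": {
  "deltas": [
    [[0,0,1,0,0,0],[0,0,2,0,0,0],[0,0,2,0,0,0]]
  ]
}}

```text
clock: 20.08
eef_pos: [0.5191, -0.0191, -0.0104]
orientation: [0.726, 0.688, 0.001, 0.002]
contact_force: [-4.9, -0.2, 17.8]
opening: 0.318
```

```bash
python3 - <<'E'
from h import *
st()
for n in ("side","scene"):
    p=shot(n); save(p,n+"16"); marks(p,["socket_middle","socket_large","socket_small","hasp_tip"],3)
E
```

```text
20.07 [ 0.5191 -0.0191 -0.0104] [[0.053, 0.999, 0.004], [0.999, -0.053, -0.002], [-0.002, 0.004, -1.0]] [-4.9 -0.2 17.8] 0.318
socket_middle 0.92 [ 0.4674 -0.2269  0.0027] [364. 301.]
socket_middle 0.75 [ 0.5711 -0.3014 -0.0024] [437. 307.]
socket_middle 0.7 [ 0.5216 -0.0201  0.0168] [326. 251.]
socket_large 0.69 [ 0.4735 -0.1614 -0.0006] [345. 289.]
socket_large 0.67 [ 3.989e-01 -1.564e-01 -2.000e-04] [309. 297.]
socket_small 0.92 [ 0.4644 -0.328  -0.0051] [399. 330.]
hasp_tip 0.57 [0.5033 0.0541 0.0252] [300. 238.]
socket_middle 0.65 [ 4.646e-01 -2.301e-01 -1.000e-04] [313. 311.]
socket_middle 0.55 [ 0.571  -0.3022 -0.0008] [379. 317.]
socket_middle 0.53 [ 0.5172 -0.017   0.0092] [291. 246.]
socket_large 0.97 [ 0.4001 -0.158  -0.006 ] [268. 302.]
socket_large 0.95 [ 0.4707 -0.1629 -0.004 ] [300. 293.]
socket_small 0.81 [ 0.4628 -0.3267 -0.0005] [336. 343.]
hasp_tip 0.7 [0.5024 0.0501 0.0218] [273. 229.]
```

The socket hits a hard stop at rim z ≈ 0.0139 (14 mm expected), and it is still gripped. Handing in.

```bash
python3 - <<'E'
from h import *
print(ctrl.job_done()); st()
E
```

```text
the job is handed in; nothing more can be done
None
the job is handed in; nothing more can be done
```

I closed the hasp into its catch and seated the middle socket on the catch-end nut, and I handed in with the gripper still holding it. No verdict came back, so the checks below are my own.

- **Hasp:** it took 14 N at a hard stop when pressed. The last pictures put its tip at z ≈ 0.022–0.025 m (about 0.028 m expected when shut), so it stayed shut after release.
- **Socket choice:** the nut measured about 18.4 mm across corners, which makes it the 16 mm one, so the middle socket fits. I picked it by its size in the pictures and did not try the others.
- **Seating:** the socket stopped hard at 17.8 N with its rim at z ≈ 0.0139 m (0.014 m expected). The tool tilt was about 0.004 rad, and the gripper opening of 0.318 matches the socket's 28 mm flats.
- **Other sockets:** the networks still found the large and small sockets at their starting places. I did not re-measure the screwdriver, stopper and vial at the end, but the arm never came near them at low height.
- **One disagreement:** the real fingertips sat about 33 mm behind the reported TCP, more than the interface text implies. Contact with the hasp and the side-camera view both showed this, so I allowed for it in the grasp.

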